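# Clamp a bracketed label foot with the one-hand bar clamp

## Task

Take the shelf-label foot that has the bent steel bracket, turn it so that the bracket faces the clamp's sliding jaw, and stand it flat and square on the clamp bed, centred and close up to the fixed jaw; let go of it. Then pump the clamp's trigger towards its handle, one full squeeze after another, letting it spring back in between (do not push the jaw itself), until the sprung pad bears on the bracket and is pressed in about halfway, never right in, which would crush the foot. Finish like that, with the gripper's fingers still holding the trigger squeezed, and leave the plain foot, shaker, bowl and tongs where they are.

Things in the scene. Friction and masses are not known exactly. Their poses are not given: they have to be found in the camera images.
- clamp: One-hand bar clamp fixed to the bench, 345 x 80 mm, its grip pointing up. Origin: on the table on the bar's centre line, directly below the fixed jaw's face. Its +x runs level along the bar from the grip towards the sliding jaw; z up. All x, z below are in this frame. Black casing: x = -165 to -70 mm, up to z = 64 mm.
- fixed_jaw (a point): Centre of the fixed jaw's face (x = 0, z = 60 mm). The jaw is a steel block 60 mm wide, up to z = 85 mm. The bed in front of it is two aluminium strips, 52 mm wide overall, top at z = 35 mm, x = 0 to 140 mm.
- handle_grip (a point): Middle of the fixed black handle at gripping height: x = -147, z = 105 mm. The handle is an upright post 12 mm thick along x, 26 mm wide, leaning 0.145 rad towards -x going up, top at z = 134 mm.
- trigger: Steel trigger lever, 10 mm thick along x, 20 mm wide, standing on the +x side of the handle, top at z = 129 mm. Origin: its pivot, x = -120, z = 12 mm. Let go, its frame is parallel to the clamp's while the lever leans 0.145 rad towards +x. It is squeezed towards the handle (-x).
- trigger_grip (a point): Middle of the trigger at gripping height, 94 mm from its pivot, moves with it: x = -106, z = 105 mm when let go, 27 mm further to -x when fully squeezed. Here handle and trigger measure 51 mm over their outer faces when let go, 24 mm when fully squeezed. Flat upright pads close at about 8 mm more, as both lean. Only the trigger moves, not the handle.
- trigger_angle (a joint): Trigger angle, rad: 0 let go (a spring brings it back by itself), 0.29 fully squeezed. Force needed at trigger_grip: 3 N (at 0) to 5 N (at 0.29) for the spring, about 4 N more while it drives the jaw, and 0.5 N more for each N of pad force.
- jaw_travel (a joint): Travel of the sliding jaw towards the fixed jaw, m: at t the free pad's face is at x = 110 mm - t. Starts at 0.014 to 0.038. Ratchet with 6 mm teeth: a full squeeze and release brings 12 mm, a shorter one 6 mm or nothing. With the trigger let go, an 8 N friction brake keeps the jaw where it got; more pad force pushes it back, so the trigger must stay squeezed.
- jaw: The sliding jaw: steel block 60 mm wide, 20 mm thick, up to z = 84 mm, on the toothed bar that runs through the clamp. Origin: on the table plane below the free pad's face; axes as the clamp's. To be moved by the trigger only.
- pad: Rubber-faced pad plate of the sliding jaw, 50 mm wide, 8 mm thick, z = 38 to 84 mm, on two sprung guide pins, facing the fixed jaw. Origin: on the table plane below its face; axes as the clamp's.
- pad_press (a joint): How far the pad is pressed in against its springs, m: 0 free, 0.010 right in (hard stop). 3 N per mm: halfway (5 mm) is 15 N. Once the pad bears on the foot, 10 mm of trigger movement at trigger_grip press it in about 5 mm.
- foot: Workpiece: wooden block 40 (its x) x 50 (its y) x 50 mm high, 0.16 kg, with a bent steel bracket, 38 mm wide, 4 mm thick, over its +x face and part of its top (total depth 44, height 54 mm). Grip its bare side faces, 50 mm apart along y. Origin: centre of the wood's underside. Starts upright left or right, turned about a quarter turn; clamped, its x points along clamp +x, origin at x = 20 mm.
- foot_bracket (a point): Middle of the outer face of the bracket's upright leg: 24 mm from the foot's origin along its +x, 26 mm up.
- plain_foot: Bystander: a plain wooden block 40 x 50 x 50 mm without a bracket. Origin: centre of underside. It and the foot may have swapped places.
- shaker: Bystander: steel jar with lid, 60 mm diameter, 85 mm high, beyond the clamp. Origin: centre of underside.
- tub: Bystander: white bowl, 84 mm across, 55 mm high, beyond the clamp. Origin: centre of underside.
- tongs: Bystander: steel serving tongs lying flat, 180 mm long, 10 mm high, between the two feet. Origin: at the middle, on the table.
Not all that is in view belongs to the job. What is shaped like the foot but black, green or orange is not meant.

How it is judged:
By the outcome, as a careful person would: the job done as asked, in the order asked, and still so for the second after the job is handed in, while the arm keeps its last pose, push and grip.
It also fails if it takes over 72 s, if anything falls off the work surface, if the arm or the gripper's body presses on something with over 40 N, if the wrist force passes 120 N, or if a joint passes its speed limit or range.

## Robot

A 6-joint arm with a two-finger parallel gripper is mounted at the origin on the work surface. World frame = base frame: x ahead of the robot, y to its left, z up, the work surface at z = 0. Lengths are in m, angles in rad, forces in N, time in s.
With the tool pointing down it reaches from about 0.25 to 0.725 m from the base axis. Payload 4 kg.
Tool frame: the origin (TCP) lies midway between the tips of the shut fingers; the grasp point (between the pads) lies 19 mm behind it; z points along the fingers, y is the line along which they close (so a half turn about z gives the same grasp; the last joint's range is limited). The gripper opens to 85 mm and grips with 20 to 120 N. Pads are 22 mm wide; open, the fingers measure 114 mm over their backs; the gripper's body (76 mm by 85 mm) begins 54 mm behind the grasp point. The pads swing forward as they close: fully open they stand 13 mm farther back than shut.
Start: joints at [-1.185, 0.241, 0.005, 1.335, 0, 1.571], TCP at [0.188, -0.463, 0.231] pointing down, gripper open.
Joint ranges: [-2.72, 2.72], [-1.05, 1.87], [-1.09, 1.28], [-1.99, 2.15], [-1.42, 1.44], [-3.14, 3.14]. Speed limits (rad/s): [2.79, 2.79, 3.14, 3.14, 3.14, 3.14].

## Interface

Orientations are given as a unit quaternion [x, y, z, w].
In Python, from workcell import get_obs, camera, job_done, silhouettes gives the robot as it stands. The module is installed in compiled form; this text tells all that it offers.
- The arm moves only by the tool drive_tool, never from a script. Its argument "increments" is a list of rows, each a list of 3 entries, a list of its own where there are three numbers: the shift along the world's x, y, z in mm, then the turn, a rotation vector about the world's x, y, z in degrees, then the opening, from 0 (shut) to 1 (fully open). A call has 1 to 8 rows; each row shifts and turns the commanded pose from where the row before left it; what a row does not reach is not made up. A row lasts 1/12 s, in which the tool goes at most 41.7 mm and 7.16 degrees, less where a joint would pass 70% of its speed; a pose out of reach is approached as far as the arm can. A call is refused whole if a number of a shift passes 41.7 or a number of a turn 7.16, either way. A call with a gripper value outside its range is refused whole. The fingers move at their own pace and stop on an object; the grip force is fixed at half the most. Time passes only in rows, so rows that do not move let the fingers close. It gives the time, the measured TCP pose, the force, the opening and the grip force at its end, in the units of the state.
- get_obs(): the state, without advancing time (a new reading comes with each control period).
- camera(name): name is "scene" or "top" or "wrist"; returns a dict with "image" (400x640x3 uint8, red, green, blue), "K" (3x3 intrinsics, pixels), "view" (4x4, takes a point from world to camera coordinates). Camera axes: x right, y down, z forward; pixel columns grow to the right and rows downward; lengths in m; the calibration is good to about 2 mm. The wrist camera is an equidistant fisheye: a pixel r from the principal point sees the ray r / f radians off the axis. A picture is of the moment at which its call begins. There is no depth.
- job_done(): hands the job in; it is judged then, once.
Trained networks look in a picture, given as the dict that the camera call returned (one of the last four; its "shot" number tells which), for a name from the list of things; names that differ only in an ending like _2 or _b are one class to them, and where a whole thing is asked for, a point or a joint stands for the part that bears it (a point fixed in the world has none). Each returns a list of dicts, best first, with "conf" (0 to 1); they miss things now and then, are a little off and sometimes report something else, mostly with a low value. They report only what shows in the picture. A call takes as long as a camera call. They do not tell look-alikes from the thing itself.
- silhouettes(query, picture): "region" (400x640 bool, what is visible of it) and "bbox" ([left, top, right, bottom] in pixels, round what is visible of it).
The state is a dict: "clock": time; "joint_pos": joint angles; "joint_vel": joint speeds; "tau": joint torques, N m; "eef_pos": TCP position; "tool_rot": TCP orientation; "ft_force": force on the tool from outside, world axes, zero at the start; "ft_torque": the same for the moment, N m; "grip_width": finger opening in m; "grasp_force": force on a finger pad.
Only numpy, scipy, OpenCV 4.12 (cv2) and the standard library are available. Lean on these libraries where they do the work, as an engineer would, in place of code of your own. Each camera call takes 0.05 s, during which the arm holds its last target. There are 200 camera calls.

## Working session

There is one attempt and no reset: what is moved stays moved. The work goes in short steps, Python scripts to look and compute and a tool call to move; the robot and the scene stay as the last step left them, time stands still between calls to the robot, and variables do not carry over. Pictures are saved under pics/ and viewed, at most 10 in all, crops included, and the job is handed in when it is done.

Besides the shell and the picture viewer there is one more tool, called after "Request:" by a JSON object that holds its "fn" and its "kwargs", one argument or row to a line. drive_tool: Moves the arm, as the interface text tells. Its arguments: {"type":"object","properties":{"increments":{"type":"array"}},"required":["increments"]}

```bash
mkdir -p pics; cat > h.py <<'E'
import numpy as np, cv2
from workcell import *
def save(c,n): cv2.imwrite('pics/'+n,c['image'][:,:,::-1])
def ray(c,u,v):
    K=c['K'];V=c['view'];d=np.array([(u-K[0,2])/K[0,0],(v-K[1,2])/K[1,1],1.])
    R=V[:3,:3];o=-R.T@V[:3,3];return o,R.T@d
def at_z(c,u,v,z):
    o,d=ray(c,u,v);return o+d*(z-o[2])/d[2]
def proj(c,P):
    P=np.atleast_2d(P);p=P@c['view'][:3,:3].T+c['view'][:3,3];q=p@c['K'].T;return q[:,:2]/q[:,2:]
E
python3 - <<'E'
from h import *
s=camera('scene');t=camera('top')
img=np.vstack([s['image'],t['image']]);save(s,'s0.png');save(t,'t0.png')
for n,c in(('s',s),('t',t)):
  print(n,c['K'][0,0],np.round(c['view'],3).tolist())
  for q in('clamp','foot','plain_foot','trigger','handle_grip','jaw','pad','shaker','tub','tongs','fixed_jaw'):
    for d in silhouettes(q,c)[:4]: print(n,q,round(d['conf'],2),np.round(d['bbox']).tolist(),d['region'].sum())
o=get_obs();print(o['eef_pos'],o['tool_rot'],o['ft_force'],o['grip_width'])
E
```

```text
s 451.936388532336 [[0.859, 0.512, -0.022, -0.443], [0.304, -0.542, -0.783, -0.081], [-0.413, 0.666, -0.621, 1.221], [0.0, 0.0, 0.0, 1.0]]
s clamp 0.8 [288.0, 167.0, 380.0, 327.0] 6018
s foot 0.88 [248.0, 232.0, 283.0, 266.0] 898
s foot 0.8 [203.0, 243.0, 235.0, 279.0] 847
s foot 0.67 [157.0, 273.0, 185.0, 313.0] 978
s plain_foot 0.97 [306.0, 143.0, 326.0, 169.0] 420
s trigger 0.5 [348.0, 180.0, 360.0, 210.0] 231
s trigger 0.42 [318.0, 322.0, 367.0, 374.0] 2070
s handle_grip 0.79 [290.0, 165.0, 383.0, 329.0] 5949
s jaw 0.56 [300.0, 209.0, 361.0, 301.0] 1604
s pad 0.69 [291.0, 164.0, 381.0, 325.0] 5842
s pad 0.6 [308.0, 260.0, 336.0, 274.0] 232
s pad 0.55 [202.0, 243.0, 233.0, 280.0] 796
s pad 0.21 [348.0, 177.0, 360.0, 215.0] 286
s shaker 0.63 [405.0, 221.0, 445.0, 268.0] 1287
s shaker 0.59 [311.0, 259.0, 336.0, 276.0] 242
s tub 0.94 [318.0, 323.0, 366.0, 376.0] 2068
s tub 0.5 [300.0, 194.0, 369.0, 306.0] 1647
s tongs 0.95 [245.0, 183.0, 300.0, 228.0] 558
t 465.6534475160422 [[-0.013, -1.0, 0.012, -0.02], [-0.999, 0.012, -0.046, 0.523], [0.046, -0.012, -0.999, 1.054], [0.0, 0.0, 0.0,
[... 350 characters left out ...]
 [261.0, 127.0, 410.0, 186.0] 5061
t jaw 0.86 [258.0, 130.0, 400.0, 173.0] 1374
t pad 0.65 [259.0, 127.0, 409.0, 189.0] 5215
t pad 0.63 [373.0, 131.0, 387.0, 160.0] 215
t shaker 0.96 [280.0, 72.0, 308.0, 105.0] 708
t shaker 0.28 [387.0, 230.0, 418.0, 257.0] 543
t tub 0.83 [406.0, 82.0, 446.0, 120.0] 1129
t tub 0.58 [386.0, 231.0, 418.0, 256.0] 549
t tongs 0.74 [387.0, 232.0, 418.0, 256.0] 529
t tongs 0.69 [264.0, 238.0, 348.0, 264.0] 632
t fixed_jaw 0.71 [254.0, 129.0, 409.0, 184.0] 5097
t fixed_jaw 0.34 [197.0, 247.0, 232.0, 268.0] 524
[ 0.18815972 -0.46325706  0.23133196] [9.81455846e-01 1.91688343e-01 4.93298270e-06 2.32791328e-05] [ 0.16096235  0.70933408 -0.12551757] 0.08533858871653087
```

View pics/s0.png

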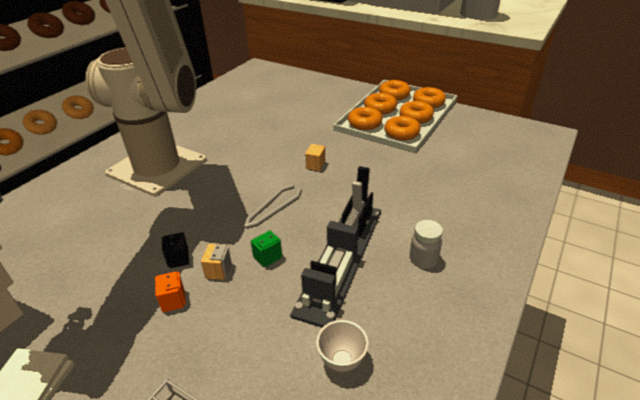

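View pics/t0.png

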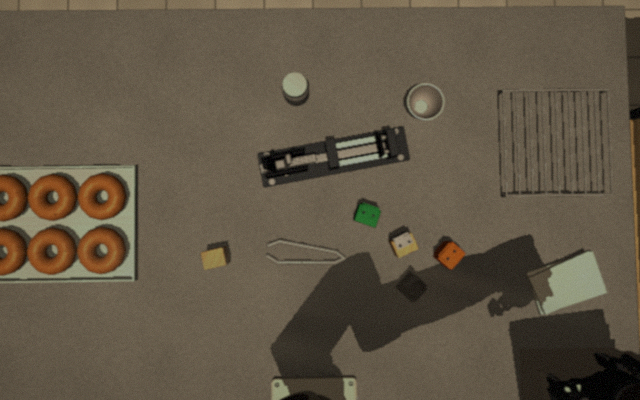

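Candidates, by top pixel: foot with bracket (404,244); plain foot (214,259); green (367,214), orange (451,255) and black (411,286) look-alikes. In the scene view they are at (216,262), (315,157), (266,248), (170,292) and (175,250). I choose the natural-wood one with grey steel at top (404,244) and will check it in a crop.

```bash
python3 - <<'E'
from h import *
s=camera('scene');t=camera('top')
a=cv2.resize(t['image'][225:265,380:430],None,fx=8,fy=8,interpolation=2)
a2=cv2.resize(s['image'][235:285,195:243],None,fx=8,fy=8,interpolation=2)[:320,:384]
b=cv2.resize(t['image'][118:190,250:416],None,fx=4.8,fy=4.8,interpolation=2)[:, :784]
out=np.zeros((320+b.shape[0]//1,784,3),np.uint8)
out[:320,:400]=a;out[:320,400:784]=a2;out[320:320+b.shape[0]]=b
out=out[:600]
cv2.imwrite('pics/c1.png',out[:,:,::-1]);print(out.shape,b.shape)
for q in('foot','clamp','trigger'):
  for d in silhouettes(q,t)[:4]:
    m=d['region'].astype(np.uint8);r=cv2.minAreaRect(np.argwhere(m)[:,::-1].astype(np.float32))
    bp=cv2.boxPoints(r)
    z={'foot':.05,'clamp':.0,'trigger':.1}[q]
    print(q,d['conf'],np.round(r[0],1),np.round(r[1],1),r[2],[np.round(at_z(t,*p,z)[:2],3).tolist() for p in bp])
E
```

```text
(600, 784, 3) (346, 784, 3)
foot 0.97 [411.1 286.9] [25.4 23.3] 41.633541107177734 [[0.302, -0.179], [0.339, -0.214], [0.302, -0.255], [0.265, -0.22]]
foot 0.93 [366.  214.5] [23.7 19.9] 18.434947967529297 [[0.45, -0.089], [0.491, -0.104], [0.474, -0.153], [0.433, -0.139]]
foot 0.92 [447.5 253.8] [25.8 24.6] 36.86989974975586 [[0.369, -0.26], [0.412, -0.294], [0.377, -0.339], [0.335, -0.305]]
foot 0.55 [402.5 243. ] [22.8 25. ] 63.43495178222656 [[0.409, -0.165], [0.433, -0.215], [0.388, -0.236], [0.364, -0.186]]
clamp 0.94 [333.1 156.5] [ 36.4 150.1] 79.57928466796875 [[0.609, 0.127], [0.669, -0.218], [0.585, -0.231], [0.526, 0.112]]
```

View pics/c1.png

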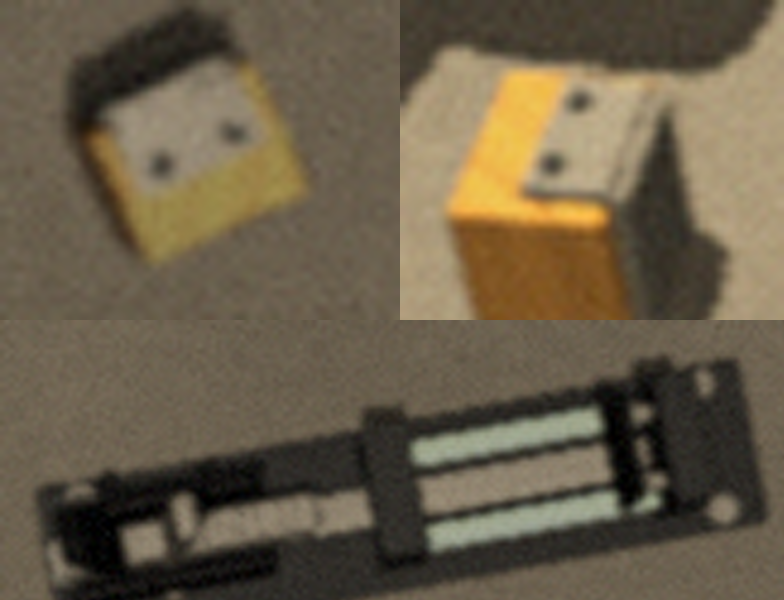

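Crop confirms: natural wood with steel plate and two screws at top (404,244), bracket side pointing up-left in the image (world +x). Clamp: fixed jaw edge at about top (335–338,137–167), grip at left.

```bash
python3 - <<'E'
from h import *
t=camera('top');s=camera('scene')
V=t['view'];print('cam',np.round(-V[:3,:3].T@V[:3,3],3))
f=lambda X,Y,k,ox,oy,z:np.round(at_z(t,(X+.5)/k-.5+ox,(Y+.5)/k-.5+oy,z)[:2],4)
g=lambda X,Y,z:f(X,Y-320,4.8,250,118,z)
A=f(148,265,8,380,225,.05);B=f(310,190,8,380,225,.05);C=f(250,62,8,380,225,.05);D=f(105,108,8,380,225,.054);E=f(235,58,8,380,225,.054)
print('foot',A,B,C,D,E,'len',np.linalg.norm(A-B))
d=B-A;print('yaw',np.degrees(np.arctan2(d[1],d[0]))+90, 'DE',np.degrees(np.arctan2(*(E-D)[::-1]))+90)
y=np.radians(23);ex=np.array([np.cos(y),np.sin(y)])
print('origin',(A+B)/2+.02*ex,(D+E)/2-.024*ex)
# clamp
print('fixed jaw top face edge',g(405,410,.085),g(427,556,.085),'back',g(365,410,.085),g(388,560,.085))
print('slide jaw', g(640,365,.084),g(668,365,.084),g(668,510,.084),g(690,505,.084))
print('pad',g(600,390,.084),g(622,505,.084))
print('handle top',g(143,540,.134),'trigger top',g(183,518,.129))
print('strips',g(410,452,.035),g(600,408,.035),g(430,548,.035),g(615,500,.035))
print('base',g(40,490,.01),g(735,360,.01),g(765,520,.01))
E
```

```text
cam [ 0.473 -0.014  1.077]
foot [ 0.3662 -0.1901] [ 0.3861 -0.2351] [ 0.4214 -0.2194] [ 0.4095 -0.1785] [ 0.4227 -0.2145] len 0.04920376001892539
yaw 23.856079271163907 DE 20.136303428248198
origin [ 0.3945601  -0.20478538] [ 0.39400788 -0.20587755]
fixed jaw top face edge [ 0.6305 -0.0517] [ 0.5649 -0.0606] back [ 0.6307 -0.0338] [ 0.5633 -0.0432]
slide jaw [ 0.6497 -0.1574] [ 0.6496 -0.1699] [ 0.5843 -0.1687] [ 0.5865 -0.1786]
pad [ 0.6387 -0.1392] [ 0.5868 -0.1481]
handle top [0.5686 0.0618] trigger top [0.5783 0.0451]
strips [ 0.6185 -0.0556] [ 0.6383 -0.1452] [ 0.5733 -0.0644] [ 0.5948 -0.1515]
base [0.6057 0.1209] [ 0.6648 -0.2139] [ 0.5872 -0.2268]
```

```bash
cat >> h.py <<'E'
def fr(o,yaw):
    y=np.radians(yaw);R=np.array([[np.cos(y),-np.sin(y),0],[np.sin(y),np.cos(y),0],[0,0,1]])
    return lambda P:(np.atleast_2d(P)/1000.)@R.T+np.array([o[0],o[1],0])
def box(x0,x1,y0,y1,z0,z1): return [[x,y,z] for x in(x0,x1) for y in(y0,y1) for z in(z0,z1)]
EDG=[(i,j) for i in range(8) for j in range(i) if bin(i^j).count('1')==1]
def draw(img,c,F,b,col,k,ox,oy):
    p=(proj(c,F(box(*b)))-[ox,oy]+.5)*k-.5
    for i,j in EDG: cv2.line(img,tuple(np.round(p[i]*8).astype(int).tolist()),tuple(np.round(p[j]*8).astype(int).tolist()),col,1,cv2.LINE_AA,3)
E
python3 - <<'E'
from h import *
t=camera('top');s=camera('scene')
C=fr((.5977,-.0562),-80.2);F=fr((.3943,-.2053),23)
def crop(c,x0,y0,x1,y1,k): return np.ascontiguousarray(cv2.resize(c['image'][y0:y1,x0:x1],None,fx=k,fy=k,interpolation=2))
a=crop(t,250,115,420,190,4); b=crop(s,285,160,385,330,3.4)
for im,c,k,ox,oy in((a,t,4,250,115),(b,s,3.4,285,160)):
  draw(im,c,C,(-20,0,-30,30,35,85),(255,0,0),k,ox,oy)
  draw(im,c,C,(0,140,-26,26,35,35.1),(0,255,0),k,ox,oy)
  draw(im,c,C,(89,97,-25,25,38,84),(255,0,255),k,ox,oy)
  draw(im,c,C,(-157,-145,-13,13,133,134),(255,255,0),k,ox,oy)
  draw(im,c,C,(-108,-98,-10,10,128,129),(0,255,255),k,ox,oy)
f=crop(t,380,222,430,267,5);draw(f,t,F,(-20,20,-25,25,0,50),(255,0,0),5,380,222)
g=crop(s,190,230,245,290,5);draw(g,s,F,(-20,20,-25,25,0,50),(255,0,0),5,190,230)
out=np.zeros((600,1020//1,3),np.uint8);out=np.zeros((600,800,3),np.uint8)
out[:300,:680]=a;
b=b[:, :];h=min(300,b.shape[0])
b=cv2.resize(b,None,fx=.52,fy=.52) if 0 else b
out2=np.zeros((600,800,3),np.uint8);out2[:578,:340]=b;out2[:225,350:600]=f;out2[230:530,350:625]=g
cv2.imwrite('pics/o1.png',out[:300,:680,::-1]);cv2.imwrite('pics/o2.png',out2[:,:,::-1])
E
```

```text
(no output)
```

View pics/o1.png

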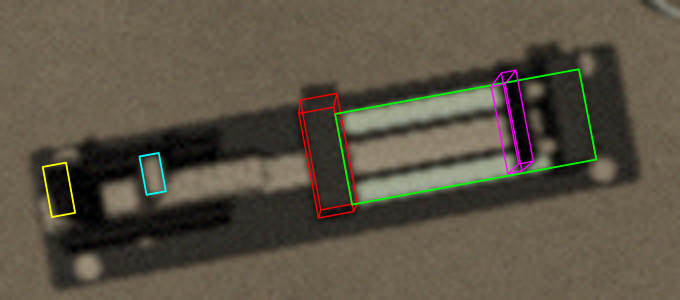

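View pics/o2.png

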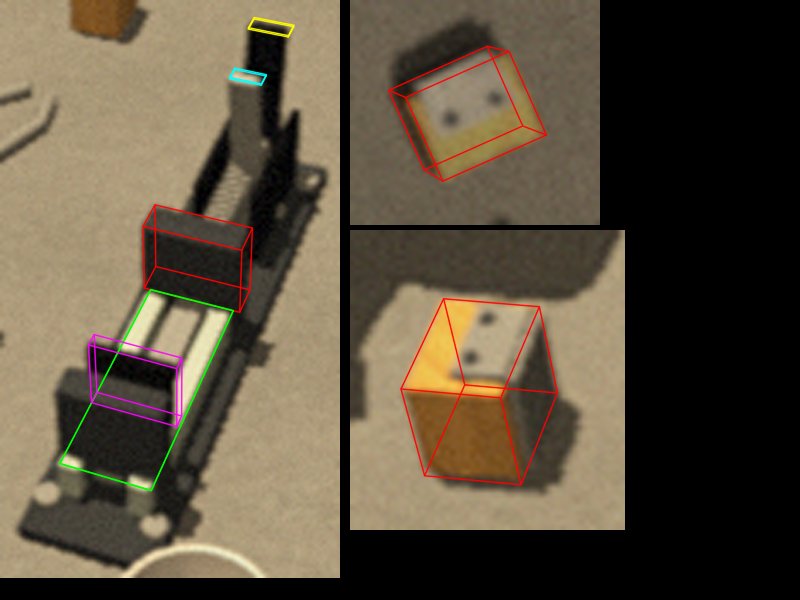

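Request:
{"fn": "drive_tool", "kwargs": {
  "increments": [
    [[25, 32, 0], [0, 0, 0], 1],
    [[25, 32, 0], [0, 0, 0], 1],
    [[25, 32, 0], [0, 0, 0], 1],
    [[25, 32, -10], [0, 0, 0], 1],
    [[25, 32, -10], [0, 0, 0], 1],
    [[25, 32, -10], [0, 0, 0], 1],
    [[25, 32, -10], [0, 0, 0], 1],
    [[30, 32, -10], [0, 0, 0], 1]
  ]
}}

```text
clock: 2.32
eef_pos: [0.391, -0.2081, 0.182]
tool_rot: [0.981, 0.192, 0.0, 0.0]
ft_force: [0.4, -1.1, 0.7]
grip_width: 0.0854
grasp_force: 0.0
```

```bash
python3 -c "
from h import *
o=get_obs();print(np.degrees(o['joint_pos']),o['eef_pos'],o['tool_rot'])"
```

```text
[-2.80250266e+01  9.05324629e+00 -1.32263908e+01  6.77102931e+01
 -4.84604894e-03  1.29880818e+02] [ 0.39095979 -0.20812519  0.18196706] [9.81470068e-01 1.91615491e-01 4.15671294e-05 8.82194003e-05]
```

Overlays fit: clamp origin (0.598,-0.056) yaw -80°, foot origin (0.394,-0.205) yaw 23°. Joint 6 requires gripping half a turn round, so I rotate +181° before going down.

Request:
{"fn": "drive_tool", "kwargs": {
  "increments": [
    [[3, 3, 0], [0, 0, 7.1], 1],
    [[0, 0, 0], [0, 0, 7.1], 1],
    [[0, 0, 0], [0, 0, 7.1], 1],
    [[0, 0, 0], [0, 0, 7.1], 1],
    [[0, 0, 0], [0, 0, 7.1], 1],
    [[0, 0, 0], [0, 0, 7.1], 1],
    [[0, 0, 0], [0, 0, 7.1], 1],
    [[0, 0, 0], [0, 0, 7.1], 1]
  ]
}}

```text
clock: 2.98
eef_pos: [0.3936, -0.2071, 0.1823]
tool_rot: [0.77, 0.638, 0.0, 0.0]
ft_force: [0.1, -0.9, 0.1]
grip_width: 0.0853
grasp_force: 0.0
```

Request:
{"fn": "drive_tool", "kwargs": {
  "increments": [
    [[0, 0, 0], [0, 0, 7.1], 1],
    [[0, 0, 0], [0, 0, 7.1], 1],
    [[0, 0, 0], [0, 0, 7.1], 1],
    [[0, 0, 0], [0, 0, 7.1], 1],
    [[0, 0, 0], [0, 0, 7.1], 1],
    [[0, 0, 0], [0, 0, 7.1], 1],
    [[0, 0, 0], [0, 0, 7.1], 1],
    [[0, 0, 0], [0, 0, 7.1], 1]
  ]
}}

```text
clock: 3.65
eef_pos: [0.3936, -0.2071, 0.1823]
tool_rot: [0.374, 0.927, -0.0, 0.0]
ft_force: [0.3, -0.5, -1.0]
grip_width: 0.0854
grasp_force: 0.0
```

Request:
{"fn": "drive_tool", "kwargs": {
  "increments": [
    [[0, 0, 0], [0, 0, 7.1], 1],
    [[0, 0, 0], [0, 0, 7.1], 1],
    [[0, 0, 0], [0, 0, 7.1], 1],
    [[0, 0, 0], [0, 0, 7.1], 1],
    [[0, 0, 0], [0, 0, 7.1], 1],
    [[0, 0, -20], [0, 0, 7.1], 1],
    [[0, 0, -30], [0, 0, 7.1], 1],
    [[0, 0, -30], [0, 0, 7.1], 1]
  ]
}}

```text
clock: 4.32
eef_pos: [0.3948, -0.2077, 0.1024]
tool_rot: [-0.112, 0.994, -0.001, 0.002]
ft_force: [0.6, 0.0, -0.9]
grip_width: 0.0853
grasp_force: 0.0
```

Request:
{"fn": "drive_tool", "kwargs": {
  "increments": [
    [[0, 0, 0], [0, 0, 7.1], 1],
    [[0, 0, 0], [0, 0, 3.5], 1],
    [[0, 0, 0], [0, 0, 0], 1]
  ]
}}

```text
clock: 4.57
eef_pos: [0.3932, -0.2069, 0.1016]
tool_rot: [-0.201, 0.98, 0.0, -0.001]
ft_force: [0.1, 0.6, -0.9]
grip_width: 0.0855
grasp_force: 0.0
```

```bash
python3 - <<'E'
from h import *
o=get_obs();print(np.degrees(o['joint_pos']).round(1),o['eef_pos'],o['tool_rot'])
w=camera('wrist');save(w,'w1.png');print(w['K'])
E
```

```text
[-27.8  13.7 -20.5  55.9  -0.  -50.9] [ 0.39315809 -0.20686547  0.10157043] [-2.00703232e-01  9.79651827e-01  4.51875802e-04 -5.53774928e-04]
[[309.70691629   0.         314.21193277]
 [  0.         309.70691629 195.98931649]
 [  0.           0.           1.        ]]
```

View pics/w1.png

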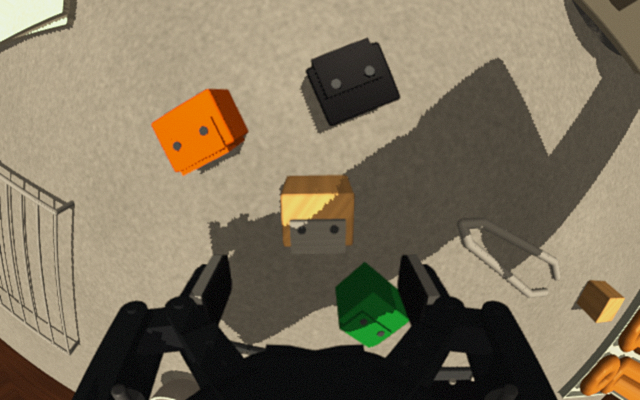

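Wrist view: the foot at (317,215) is square to and centred between the fingers; bracket at the bottom side. Going down and gripping.

Request:
{"fn": "drive_tool", "kwargs": {
  "increments": [
    [[1, 1, -20], [0, 0, 0], 1],
    [[0, 0, -25], [0, 0, 0], 1],
    [[0, 0, -22], [0, 0, 0], 1],
    [[0, 0, -15], [0, 0, 0], 1],
    [[0, 0, -5], [0, 0, 0], 0.75],
    [[0, 0, 0], [0, 0, 0], 0.65],
    [[0, 0, 0], [0, 0, 0], 0.5],
    [[0, 0, 0], [0, 0, 0], 0.4]
  ]
}}

```text
clock: 5.28
eef_pos: [0.3958, -0.2067, 0.0166]
tool_rot: [-0.2, 0.98, -0.001, 0.001]
ft_force: [0.1, -0.3, -1.8]
grip_width: 0.0492
grasp_force: 62.5
```

Request:
{"fn": "drive_tool", "kwargs": {
  "increments": [
    [[0, 0, 0], [0, 0, 0], 0.3],
    [[0, 0, 0], [0, 0, 0], 0.3],
    [[0, 0, 0], [0, 0, 0], 0.3],
    [[0, 0, 0], [0, 0, 0], 0.3]
  ]
}}

```text
clock: 5.62
eef_pos: [0.3954, -0.2066, 0.0162]
tool_rot: [-0.2, 0.98, -0.001, 0.001]
ft_force: [-0.8, -0.6, 5.7]
grip_width: 0.0494
grasp_force: 63.5
```

Request:
{"fn": "drive_tool", "kwargs": {
  "increments": [
    [[0, 0, 15], [0, 0, 0], 0.3],
    [[0, 0, 30], [0, 0, 0], 0.3],
    [[0, 0, 30], [0, 0, -4], 0.3],
    [[0, 0, 30], [0, 0, -7], 0.3],
    [[13, 8, 0], [0, 0, -7], 0.3],
    [[13, 8, 0], [0, 0, -7], 0.3],
    [[13, 8, 0], [0, 0, -7], 0.3],
    [[13, 8, 0], [0, 0, -7], 0.3]
  ]
}}

```text
clock: 6.28
eef_pos: [0.4468, -0.1737, 0.1203]
tool_rot: [0.141, 0.99, -0.0, 0.0]
ft_force: [-0.3, 0.3, -1.9]
grip_width: 0.0494
grasp_force: 62.8
```

Request:
{"fn": "drive_tool", "kwargs": {
  "increments": [
    [[17, 10, 0], [0, 0, -7], 0.3],
    [[17, 10, 0], [0, 0, -7], 0.3],
    [[17, 10, 0], [0, 0, -7], 0.3],
    [[17, 10, 0], [0, 0, -7], 0.3],
    [[17, 10, 0], [0, 0, -7], 0.3],
    [[17, 10, 0], [0, 0, -7], 0.3],
    [[17, 10, 0], [0, 0, -7], 0.3],
    [[17, 10, 0], [0, 0, -7], 0.3]
  ]
}}

```text
clock: 6.95
eef_pos: [0.5828, -0.0935, 0.1196]
tool_rot: [0.59, 0.808, -0.0, -0.001]
ft_force: [0.4, -1.1, -1.0]
grip_width: 0.049
grasp_force: 62.8
```

Request:
{"fn": "drive_tool", "kwargs": {
  "increments": [
    [[14, 8, 0], [0, 0, -7], 0.3],
    [[4, 2, 0], [0, 0, -1], 0.3],
    [[0, 0, 0], [0, 0, 0], 0.3]
  ]
}}

```text
clock: 7.2
eef_pos: [0.6009, -0.0834, 0.1194]
tool_rot: [0.641, 0.768, -0.0, -0.0]
ft_force: [-0.1, 0.3, -0.8]
grip_width: 0.0492
grasp_force: 62.7
```

```bash
python3 - <<'E'
from h import *
o=get_obs();print(np.degrees(o['joint_pos']).round(1),o['eef_pos'],np.degrees(2*np.arctan2(o['tool_rot'][1],o['tool_rot'][0])),o['ft_force'])
w=camera('wrist');t=camera('top')
out=np.zeros((600,640,3),np.uint8);out[:400]=w['image']
out[400:600,:560]=cv2.resize(t['image'][120:190,250:446],None,fx=2.857,fy=2.857,interpolation=2)[:200,:560]
cv2.imwrite('pics/w2.png',out[:,:,::-1])
E
```

```text
[-7.9 29.6  6.6 67.1 -0.  71.8] [ 0.60090548 -0.0834376   0.11942964] 100.30554134068105 [-0.14866457  0.3175299  -0.76882218]
```

View pics/w2.png

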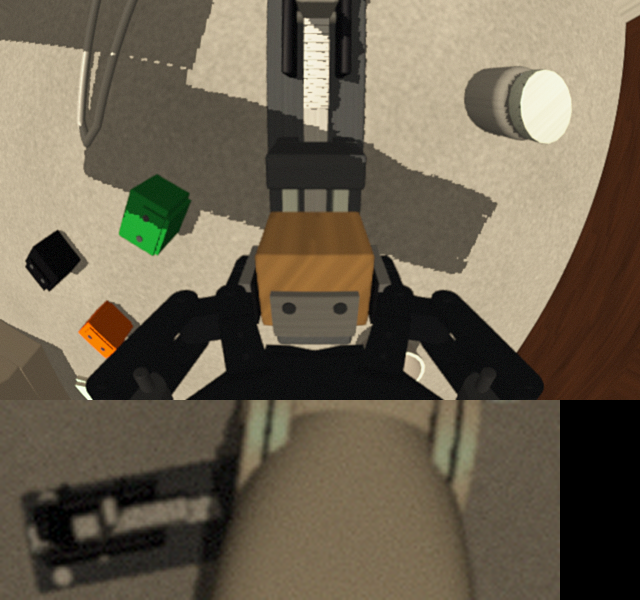

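Wrist view: foot (cols 257–375) is centred on the fixed jaw (cols 267–366), clamp edges run vertically, so it is square; bracket points away from the fixed jaw. Lowering.

Request:
{"fn": "drive_tool", "kwargs": {
  "increments": [
    [[0.5, 0, -20], [0, 0, -0.3], 0.3],
    [[0, 0, -20], [0, 0, 0], 0.3],
    [[0, 0, -15], [0, 0, 0], 0.3],
    [[0, 0, -8], [0, 0, 0], 0.3],
    [[0, 0, 0], [0, 0, 0], 0.3],
    [[0, 0, -1], [0, 0, 0], 0.3],
    [[0, 0, -1], [0, 0, 0], 0.3],
    [[0, 0, 0], [0, 0, 0], 0.3]
  ]
}}

```text
clock: 7.97
eef_pos: [0.6018, -0.0844, 0.0564]
tool_rot: [0.644, 0.765, 0.001, 0.001]
ft_force: [0.6, -0.0, 0.2]
grip_width: 0.049
grasp_force: 62.7
```

Request:
{"fn": "drive_tool", "kwargs": {
  "increments": [
    [[0, 0, -0.7], [0, 0, 0], 0.3],
    [[0, 0, -0.7], [0, 0, 0], 0.3],
    [[0, 0, 0], [0, 0, 0], 0.3]
  ]
}}

```text
clock: 8.22
eef_pos: [0.6013, -0.0841, 0.0541]
tool_rot: [0.644, 0.765, 0.0, 0.0]
ft_force: [-0.0, -0.9, -2.1]
grip_width: 0.0496
grasp_force: 62.7
```

Request:
{"fn": "drive_tool", "kwargs": {
  "increments": [
    [[-0.4, 2.5, 0], [0, 0, 0], 0.3],
    [[-0.4, 2, 0], [0, 0, 0], 0.3],
    [[-0.1, 0.7, 0], [0, 0, 0], 0.3],
    [[-0.1, 0.7, 0], [0, 0, 0], 0.3],
    [[0, 0, 0], [0, 0, 0], 0.3]
  ]
}}

```text
clock: 8.63
eef_pos: [0.6, -0.078, 0.0538]
tool_rot: [0.644, 0.765, -0.0, 0.0]
ft_force: [-0.4, 0.5, -1.1]
grip_width: 0.0491
grasp_force: 62.7
```

Request:
{"fn": "drive_tool", "kwargs": {
  "increments": [
    [[-0.1, 0.6, 0], [0, 0, 0], 0.3],
    [[0, 0, 0], [0, 0, 0], 0.3]
  ]
}}

```text
clock: 8.8
eef_pos: [0.6, -0.0779, 0.0538]
tool_rot: [0.644, 0.765, -0.0, 0.0]
ft_force: [-0.3, -0.1, -1.3]
grip_width: 0.0495
grasp_force: 62.7
```

Request:
{"fn": "drive_tool", "kwargs": {
  "increments": [
    [[-0.1, 0.6, 0], [0, 0, 0], 0.3],
    [[0, 0, 0], [0, 0, 0], 0.3]
  ]
}}

```text
clock: 8.97
eef_pos: [0.6, -0.0779, 0.0539]
tool_rot: [0.644, 0.765, -0.001, 0.001]
ft_force: [0.0, -3.1, -1.2]
grip_width: 0.049
grasp_force: 62.7
```

Request:
{"fn": "drive_tool", "kwargs": {
  "increments": [
    [[0, 0, -1], [0, 0, 0], 0.3],
    [[0, 0, -1], [0, 0, 0], 0.3],
    [[0, 0, 0], [0, 0, 0], 0.3]
  ]
}}

```text
clock: 9.22
eef_pos: [0.6004, -0.0778, 0.0522]
tool_rot: [0.644, 0.765, -0.0, 0.001]
ft_force: [0.9, -4.5, 0.2]
grip_width: 0.0493
grasp_force: 63.0
```

Request:
{"fn": "drive_tool", "kwargs": {
  "increments": [
    [[0, 0, -0.8], [0, 0, 0], 0.3],
    [[0, 0, 0], [0, 0, 0], 0.3]
  ]
}}

```text
clock: 9.38
eef_pos: [0.6004, -0.0777, 0.0515]
tool_rot: [0.644, 0.765, -0.0, 0.001]
ft_force: [0.6, -5.5, 0.7]
grip_width: 0.0492
grasp_force: 63.1
```

Request:
{"fn": "drive_tool", "kwargs": {
  "increments": [
    [[0, 0, -0.8], [0, 0, 0], 0.3],
    [[0, 0, 0], [0, 0, 0], 0.3]
  ]
}}

```text
clock: 9.55
eef_pos: [0.6005, -0.0777, 0.0512]
tool_rot: [0.644, 0.765, -0.0, 0.001]
ft_force: [-1.4, -4.9, 3.9]
grip_width: 0.0492
grasp_force: 63.4
```

Request:
{"fn": "drive_tool", "kwargs": {
  "increments": [
    [[0, 0, -0.4], [0, 0, 0], 0.3],
    [[0, 0, 0], [0, 0, 0], 0.62],
    [[0, 0, 0], [0, 0, 0], 0.8],
    [[0, 0, 0], [0, 0, 0], 0.9],
    [[0, 0, 0], [0, 0, 0], 0.9],
    [[0, 0, 15], [0, 0, 0], 0.9],
    [[0, 0, 30], [0, 0, 0], 0.9],
    [[0, 0, 35], [0, 0, 0], 0.9]
  ]
}}

```text
clock: 10.22
eef_pos: [0.5975, -0.0761, 0.1276]
tool_rot: [0.644, 0.765, -0.002, -0.003]
ft_force: [-0.3, -0.6, -0.8]
grip_width: 0.0769
grasp_force: 0.0
```

Request:
{"fn": "drive_tool", "kwargs": {
  "increments": [
    [[0, 0, 30], [0, 0, 7], 1],
    [[0, 5, 0], [0, 0, 7], 1],
    [[0, 5, 0], [0, 0, 7], 1],
    [[-2, 15, 0], [0, 0, 7], 1],
    [[-3, 15, 0], [0, 0, 7], 1],
    [[-3, 15, 0], [0, 0, 7], 1],
    [[-3, 15, 0], [0, 0, 7], 1],
    [[-3, 15, 0], [0, 0, 7], 1]
  ]
}}

```text
clock: 10.88
eef_pos: [0.5854, 0.0092, 0.1594]
tool_rot: [0.206, 0.978, 0.0, -0.0]
ft_force: [0.1, 0.2, -0.4]
grip_width: 0.0851
grasp_force: 0.0
```

Request:
{"fn": "drive_tool", "kwargs": {
  "increments": [
    [[-3, 15, 0], [0, 0, 7], 1],
    [[-3, 15, 0], [0, 0, 7], 1],
    [[-3, 15, 0], [0, 0, 7], 1],
    [[-2, 15, 0], [0, 0, 7], 1],
    [[0, 0, 0], [0, 0, 6], 1],
    [[0, 0, 0], [0, 0, 0], 1]
  ]
}}

```text
clock: 11.38
eef_pos: [0.5744, 0.0694, 0.1595]
tool_rot: [-0.087, 0.996, 0.0, -0.0]
ft_force: [0.1, -0.1, 1.0]
grip_width: 0.0854
grasp_force: 0.0
```

```bash
cat >> h.py <<'E'
def st():
    o=get_obs();p=np.array(o['eef_pos']);d=p[:2]-[.5977,-.0562];y=np.radians(-80.2)
    print('clamp xy',np.round([d@[np.cos(y),np.sin(y)]*1e3,d@[-np.sin(y),np.cos(y)]*1e3],1),'z',p[2].round(4),'psi',np.degrees(2*np.arctan2(o['tool_rot'][1],o['tool_rot'][0])).round(1),o['ft_force'].round(1) if hasattr(o['ft_force'],'round') else o['ft_force'],np.degrees(o['joint_pos']).round(0))
def wp(c,P):
    P=np.atleast_2d(P);p=P@c['view'][:3,:3].T+c['view'][:3,3];r=np.hypot(p[:,0],p[:,1]);th=np.arctan2(r,p[:,2])
    return np.stack([c['K'][0,2]+c['K'][0,0]*th*p[:,0]/r,c['K'][1,2]+c['K'][0,0]*th*p[:,1]/r],1)
E
python3 - <<'E'
from h import *
st()
w=camera('wrist');t=camera('top');s=camera('scene')
C=fr((.5977,-.0562),-80.2);im=w['image'].copy()
for b,col in(((-157,-145,-13,13,133,134),(255,255,0)),((-108,-98,-10,10,128,129),(0,255,255)),((-20,0,-30,30,35,85),(255,0,0)),((0,40,-25,25,35,85),(0,255,0)),((89,97,-25,25,38,84),(255,0,255))):
  p=wp(w,C(box(*b)))
  for i,j in EDG: cv2.line(im,tuple(p[i].astype(int).tolist()),tuple(p[j].astype(int).tolist()),col,1)
out=np.zeros((600,800,3),np.uint8);out[:400,:640]=im
out[400:600,:560]=cv2.resize(t['image'][120:190,250:446],None,fx=2.857,fy=2.857,interpolation=2)[:200,:560]
out[400:600,570:800]=cv2.resize(s['image'][210:310,280:395],None,fx=2,fy=2,interpolation=2)
cv2.imwrite('pics/w3.png',out[:,:,::-1])
E
```

```text
clamp xy [-127.7   -1.6] z 0.1595 psi 190.0 [ 0.1 -0.1  1. ] [ 7. 25.  5. 70.  0. -3.]
```

View pics/w3.png

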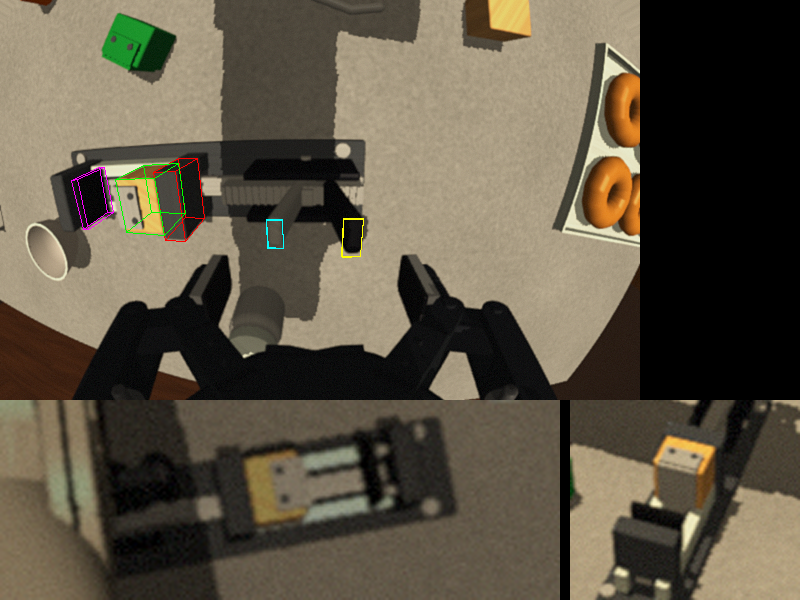

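Foot stands on the bed at the fixed jaw, bracket towards the sliding jaw; handle top at wrist (348,240), trigger top (275,232), both between the fingers. A quick numeric check of the foot's centring.

```bash
cat >> h.py <<'E'
def fitfoot(c,x0=(20,0,0)):
    from scipy.optimize import minimize
    P=None
    C=fr((.5977,-.0562),-80.2)
    best=max((d for d in silhouettes('foot',c)),key=lambda d:-np.linalg.norm(np.argwhere(d['region']).mean(0)[::-1]-proj(c,C([[20,0,65]]))[0]))
    m=best['region'].astype(float)
    B=np.array(box(-20,20,-25,25,35,85)+box(20,24,-19,19,36,89))
    def cost(v):
        a=np.radians(v[2]);R=np.array([[np.cos(a),-np.sin(a),0],[np.sin(a),np.cos(a),0],[0,0,1]])
        h=cv2.convexHull(proj(c,C(B@R.T+[v[0],v[1],0])).astype(np.float32))
        im=np.zeros((400,640),np.uint8);cv2.fillConvexPoly(im,np.round(h*16).astype(int),255,cv2.LINE_AA,4)
        return abs(im/255.-m).sum()/m.sum()
    r=minimize(cost,x0,method='Nelder-Mead',options=dict(initial_simplex=[[20,0,0],[26,0,0],[20,5,0],[20,0,8]]))
    return best['conf'],r.x.round(1),round(r.fun,3),round(cost((20,0,0)),3)
E
python3 - <<'E'
from h import *
for n in('top','scene'):
  c=camera(n);print(n,fitfoot(c))
t=camera('top');C=fr((.5977,-.0562),-80.2)
# brightness profile across clamp (y) at z=85: x=-10 (jaw), x=10 (foot wood)
for x in(-10,8,14):
  pts=proj(t,C([[x,y,85] for y in range(-40,41,2)])).astype(np.float32)
  v=cv2.remap(t['image'],pts[None,:,0],pts[None,:,1],1)[0].astype(int);print(x,v[:,0].tolist())
E
```

```text
top (0.7, array([21.3,  0. , -6.3]), np.float64(0.254), np.float64(0.26))
scene (0.89, array([20.4, -2.3,  8.9]), np.float64(0.131), np.float64(0.171))
-10 [44, 34, 23, 18, 16, 33, 42, 45, 43, 45, 44, 43, 43, 43, 39, 46, 46, 42, 42, 44, 45, 45, 43, 41, 45, 45, 42, 39, 41, 48, 47, 47, 43, 39, 35, 35, 41, 42, 62, 82, 92]
8 [40, 41, 40, 46, 56, 65, 69, 88, 128, 140, 143, 141, 142, 141, 143, 142, 141, 142, 142, 141, 142, 141, 142, 142, 141, 140, 140, 143, 143, 143, 143, 131, 101, 49, 28, 42, 62, 82, 95, 99, 98]
14 [43, 46, 45, 41, 64, 77, 70, 83, 115, 136, 143, 143, 141, 141, 141, 139, 143, 140, 144, 138, 141, 141, 139, 141, 140, 141, 141, 143, 142, 143, 145, 132, 95, 49, 26, 37, 65, 88, 95, 92, 95]
```

Top profile: wood spans y = −24.5…+24.6 mm, so it is centred and square. Now down over the handle and trigger.

Request:
{"fn": "drive_tool", "kwargs": {
  "increments": [
    [[1.5, 0, -15], [0, 0, -0.2], 1],
    [[0, 0, -25], [0, 0, 0], 1],
    [[0, 0, -20], [0, 0, 0], 1],
    [[0, 0, -12], [0, 0, 0], 1],
    [[0, 0, -5], [0, 0, 0], 0.95],
    [[0, 0, 0], [0, 0, 0], 0.9]
  ]
}}

```text
clock: 12.28
eef_pos: [0.5753, 0.0677, 0.0813]
tool_rot: [-0.083, 0.997, -0.0, -0.002]
ft_force: [0.1, 0.1, 0.5]
grip_width: 0.0769
grasp_force: 0.0
```

Request:
{"fn": "drive_tool", "kwargs": {
  "increments": [
    [[-0.4, 2.5, 0], [0, 0, 0], 0.8],
    [[-0.4, 2.5, 0], [0, 0, 0], 0.7],
    [[-0.4, 2.5, 0], [0, 0, 0], 0.6],
    [[-0.4, 2.5, 0], [0, 0, 0], 0.5],
    [[-0.4, 2, 0], [0, 0, 0], 0.42],
    [[0, 1, 0], [0, 0, 0], 0.36],
    [[0, 0, 0], [0, 0, 0], 0.36],
    [[0, 0, 0], [0, 0, 0], 0.36]
  ]
}}

```text
clock: 12.95
eef_pos: [0.5756, 0.0833, 0.0864]
tool_rot: [-0.085, 0.996, 0.002, 0.002]
ft_force: [-3.7, 4.0, 11.3]
grip_width: 0.0313
grasp_force: 10.3
```

```bash
cat >> h.py <<'E'
def prof():
    t=camera('top');C=fr((.5977,-.0562),-80.2);xs=np.arange(36,130,2)
    out=[]
    for y in(-14,14,-22,22):
      pts=proj(t,C([[x,y,84] for x in xs])).astype(np.float32)
      out.append(cv2.remap(t['image'],pts[None,:,0],pts[None,:,1],1)[0].astype(int)[:,0])
    for y,v in zip((-14,14,-22,22),out): print(y,v.tolist())
E
python3 -c "
from h import *
st();prof()"
```

```text
clamp xy [-141.2    2. ] z 0.0864 psi 189.7 [-3.7  4.  11.3] [ 8. 28. -1. 61.  0. -2.]
-14 [130, 125, 126, 129, 128, 124, 112, 98, 94, 97, 106, 115, 103, 96, 92, 99, 107, 110, 102, 79, 48, 20, 1, 11, 10, 14, 32, 49, 58, 55, 46, 34, 24, 28, 40, 48, 46, 44, 44, 46, 46, 44, 38, 34, 36, 39, 40]
14 [126, 124, 123, 120, 128, 139, 150, 151, 148, 147, 147, 148, 150, 148, 147, 149, 150, 149, 139, 113, 66, 22, 9, 7, 6, 23, 57, 94, 109, 111, 97, 68, 38, 31, 38, 42, 42, 42, 41, 40, 40, 44, 86, 122, 141, 146, 141]
-22 [135, 132, 123, 117, 124, 135, 139, 140, 140, 139, 138, 138, 135, 138, 140, 141, 144, 143, 134, 116, 68, 31, 8, 11, 13, 30, 61, 86, 94, 87, 72, 53, 30, 29, 38, 45, 45, 44, 44, 43, 42, 51, 81, 117, 139, 146, 142]
22 [133, 124, 95, 61, 44, 39, 42, 49, 47, 39, 38, 37, 38, 40, 42, 41, 39, 40, 39, 30, 21, 12, 9, 7, 14, 15, 22, 23, 20, 17, 13, 10, 14, 24, 43, 41, 41, 43, 44, 42, 40, 39, 42, 46, 47, 58, 77]
```

Request:
{"fn": "drive_tool", "kwargs": {
  "increments": [
    [[0.4, -2.5, 0], [0, 0, 0], 0.5],
    [[0.4, -2.5, 0], [0, 0, 0], 0.6],
    [[0.4, -2.5, 0], [0, 0, 0], 0.7],
    [[0.4, -2.5, 0], [0, 0, 0], 0.8],
    [[0.4, -2, 0], [0, 0, 0], 0.9],
    [[0, -1, 0], [0, 0, 0], 0.9],
    [[0, 0, 0], [0, 0, 0], 0.9]
  ]
}}

```text
clock: 13.58
eef_pos: [0.5763, 0.0679, 0.0827]
tool_rot: [-0.083, 0.997, 0.0, -0.0]
ft_force: [-0.1, 0.9, 0.6]
grip_width: 0.0767
grasp_force: 0.0
```

```bash
python3 -c "
from h import *
st();prof()"
```

```text
clamp xy [-1.259e+02  1.000e-01] z 0.0827 psi 189.6 [-0.1  0.9  0.6] [ 7. 29. -1. 60.  0. -3.]
-14 [127, 126, 128, 128, 126, 123, 115, 101, 96, 97, 106, 106, 108, 93, 92, 98, 105, 106, 98, 78, 48, 18, 4, 1, 12, 13, 31, 53, 59, 50, 45, 35, 25, 29, 40, 43, 44, 47, 44, 41, 42, 40, 37, 37, 36, 39, 37]
14 [126, 123, 122, 123, 126, 137, 145, 149, 150, 144, 145, 147, 146, 145, 147, 148, 146, 147, 141, 105, 66, 24, 9, 4, 8, 29, 61, 93, 105, 107, 95, 69, 38, 31, 37, 42, 42, 38, 37, 42, 39, 53, 84, 118, 139, 147, 141]
-22 [133, 126, 117, 121, 133, 136, 138, 135, 133, 138, 139, 142, 137, 136, 137, 139, 141, 142, 135, 116, 65, 25, 7, 2, 11, 29, 59, 85, 96, 89, 72, 49, 26, 26, 41, 46, 43, 42, 41, 39, 39, 50, 81, 114, 141, 142, 140]
22 [131, 120, 94, 62, 42, 39, 42, 43, 44, 42, 36, 35, 40, 41, 41, 43, 42, 40, 38, 27, 23, 11, 17, 8, 10, 13, 19, 21, 19, 14, 8, 8, 17, 30, 37, 40, 44, 44, 43, 42, 43, 42, 40, 40, 47, 58, 82]
```

Request:
{"fn": "drive_tool", "kwargs": {
  "increments": [
    [[-0.4, 2.5, 0], [0, 0, 0], 0.8],
    [[-0.4, 2.5, 0], [0, 0, 0], 0.7],
    [[-0.4, 2.5, 0], [0, 0, 0], 0.6],
    [[-0.4, 2.5, 0], [0, 0, 0], 0.5],
    [[-0.4, 2, 0], [0, 0, 0], 0.42],
    [[0, 1, 0], [0, 0, 0], 0.36],
    [[0, 0, 0], [0, 0, 0], 0.36],
    [[0, 0, 0], [0, 0, 0], 0.36]
  ]
}}

```text
clock: 14.3
eef_pos: [0.5747, 0.0831, 0.0846]
tool_rot: [-0.085, 0.996, 0.001, 0.001]
ft_force: [-4.6, 4.8, 8.3]
grip_width: 0.0305
grasp_force: 7.2
```

```bash
python3 -c "
from h import *
st();prof()"
```

```text
clamp xy [-141.2    1. ] z 0.0846 psi 189.7 [-4.6  4.8  8.3] [ 8. 28. -1. 60.  0. -2.]
-14 [128, 126, 125, 128, 130, 124, 113, 102, 95, 97, 105, 113, 111, 88, 54, 25, 9, 9, 11, 14, 36, 56, 62, 57, 46, 28, 21, 29, 38, 43, 44, 44, 42, 43, 41, 40, 34, 29, 36, 37, 38, 37, 37, 37, 37, 37, 35]
14 [128, 127, 122, 121, 126, 139, 147, 149, 149, 147, 147, 148, 143, 120, 75, 31, 8, 3, 10, 22, 50, 85, 105, 109, 97, 73, 47, 35, 40, 45, 42, 40, 41, 33, 36, 52, 85, 121, 142, 150, 149, 149, 148, 149, 146, 148, 143]
-22 [134, 128, 118, 116, 127, 136, 140, 139, 138, 144, 140, 145, 136, 115, 76, 35, 13, 5, 10, 25, 64, 93, 104, 90, 70, 52, 37, 33, 41, 46, 48, 44, 40, 39, 42, 54, 86, 120, 139, 145, 145, 143, 139, 137, 138, 148, 143]
22 [131, 124, 97, 63, 41, 36, 40, 44, 49, 45, 34, 38, 39, 33, 27, 17, 7, 8, 13, 14, 22, 26, 25, 20, 10, 8, 19, 32, 39, 41, 42, 44, 44, 48, 40, 35, 38, 43, 39, 35, 39, 40, 45, 47, 48, 54, 79]
```

Request:
{"fn": "drive_tool", "kwargs": {
  "increments": [
    [[0.4, -2.5, 0], [0, 0, 0], 0.5],
    [[0.4, -2.5, 0], [0, 0, 0], 0.6],
    [[0.4, -2.5, 0], [0, 0, 0], 0.7],
    [[0.4, -2.5, 0], [0, 0, 0], 0.8],
    [[0.4, -2, 0], [0, 0, 0], 0.9],
    [[0, -1, 0], [0, 0, 0], 0.9],
    [[0, 0, 0], [0, 0, 0], 0.9]
  ]
}}

```text
clock: 14.93
eef_pos: [0.5763, 0.0679, 0.0827]
tool_rot: [-0.083, 0.997, 0.0, -0.0]
ft_force: [-0.7, 0.3, -0.3]
grip_width: 0.0772
grasp_force: 0.0
```

```bash
python3 -c "
from h import *
st();prof()"
```

```text
clamp xy [-1.259e+02  1.000e-01] z 0.0827 psi 189.6 [-0.7  0.3 -0.3] [ 7. 29. -1. 60.  0. -3.]
-14 [124, 126, 127, 126, 128, 124, 111, 98, 95, 96, 103, 111, 105, 85, 52, 21, 7, 3, 5, 14, 29, 48, 60, 54, 42, 26, 23, 30, 36, 43, 46, 43, 40, 41, 43, 32, 36, 32, 35, 36, 40, 38, 36, 37, 37, 39, 35]
14 [125, 126, 120, 119, 126, 134, 141, 144, 147, 145, 147, 146, 140, 117, 72, 30, 7, 11, 10, 29, 55, 83, 101, 106, 95, 73, 49, 32, 41, 40, 40, 40, 40, 39, 43, 57, 87, 124, 144, 149, 144, 142, 148, 143, 143, 144, 141]
-22 [132, 127, 121, 116, 122, 134, 136, 136, 137, 138, 138, 138, 133, 114, 77, 35, 11, 7, 9, 29, 62, 95, 99, 90, 70, 49, 33, 28, 40, 46, 46, 42, 45, 39, 35, 51, 84, 119, 140, 145, 143, 141, 139, 134, 140, 141, 136]
22 [132, 122, 98, 62, 43, 38, 40, 44, 45, 41, 40, 32, 37, 37, 26, 17, 14, 13, 15, 16, 22, 24, 21, 18, 10, 13, 18, 25, 36, 41, 40, 40, 47, 36, 43, 33, 35, 38, 38, 34, 37, 42, 45, 48, 43, 53, 78]
```

Request:
{"fn": "drive_tool", "kwargs": {
  "increments": [
    [[-0.4, 2.5, 0], [0, 0, 0], 0.8],
    [[-0.4, 2.5, 0], [0, 0, 0], 0.7],
    [[-0.4, 2.5, 0], [0, 0, 0], 0.6],
    [[-0.4, 2.5, 0], [0, 0, 0], 0.5],
    [[-0.4, 2, 0], [0, 0, 0], 0.42],
    [[0, 1, 0], [0, 0, 0], 0.36],
    [[0, 0, 0], [0, 0, 0], 0.36],
    [[0, 0, 0], [0, 0, 0], 0.36]
  ]
}}

```text
clock: 15.65
eef_pos: [0.5747, 0.0831, 0.0848]
tool_rot: [-0.085, 0.996, 0.001, 0.001]
ft_force: [-3.6, 3.9, 8.4]
grip_width: 0.031
grasp_force: 7.1
```

Request:
{"fn": "drive_tool", "kwargs": {
  "increments": [
    [[0.4, -2.5, 0], [0, 0, 0], 0.5],
    [[0.4, -2.5, 0], [0, 0, 0], 0.6],
    [[0.4, -2.5, 0], [0, 0, 0], 0.7],
    [[0.4, -2.5, 0], [0, 0, 0], 0.8],
    [[0.4, -2, 0], [0, 0, 0], 0.9],
    [[0, -1, 0], [0, 0, 0], 0.9],
    [[0, 0, 0], [0, 0, 0], 0.9]
  ]
}}

```text
clock: 16.23
eef_pos: [0.5764, 0.0679, 0.0827]
tool_rot: [-0.084, 0.997, 0.0, -0.0]
ft_force: [-0.2, -0.2, -0.1]
grip_width: 0.0771
grasp_force: 0.0
```

```bash
python3 - <<'E'
from h import *
st();prof()
s=camera('scene');t=camera('top')
out=np.zeros((560,800,3),np.uint8)
out[:560,:380]=cv2.resize(s['image'][210:308,290:356],None,fx=5.76,fy=5.72,interpolation=2)[:560,:380]
out[:440,390:790]=cv2.resize(t['image'][125:175,325:370],None,fx=8.9,fy=8.8,interpolation=2)[:440,:400]
cv2.imwrite('pics/p3.png',out[:,:,::-1])
E
```

```text
clamp xy [-1.259e+02  1.000e-01] z 0.0827 psi 189.6 [-0.2 -0.2 -0.1] [ 7. 29. -1. 60.  0. -3.]
-14 [119, 124, 126, 128, 128, 123, 111, 91, 61, 27, 14, 8, 9, 15, 34, 52, 62, 60, 45, 32, 24, 27, 39, 44, 44, 46, 40, 42, 42, 39, 34, 34, 39, 39, 37, 35, 33, 37, 34, 35, 37, 39, 41, 37, 35, 38, 33]
14 [125, 127, 124, 124, 128, 135, 147, 132, 95, 50, 21, 7, 7, 24, 60, 94, 107, 108, 96, 71, 43, 36, 39, 42, 43, 42, 43, 41, 38, 50, 78, 119, 139, 146, 146, 147, 149, 146, 144, 146, 146, 149, 144, 146, 146, 145, 139]
-22 [134, 129, 120, 116, 125, 134, 136, 123, 89, 44, 6, 6, 11, 31, 63, 91, 103, 99, 84, 52, 30, 28, 43, 45, 44, 44, 43, 45, 46, 53, 84, 113, 140, 144, 144, 141, 137, 137, 140, 146, 146, 140, 138, 136, 142, 145, 140]
22 [131, 123, 100, 67, 44, 40, 41, 38, 33, 15, 10, 6, 9, 12, 17, 24, 23, 19, 16, 10, 9, 34, 39, 39, 41, 41, 40, 38, 37, 37, 37, 43, 40, 35, 38, 36, 43, 45, 40, 34, 38, 42, 47, 50, 46, 53, 81]
```

View pics/p3.png

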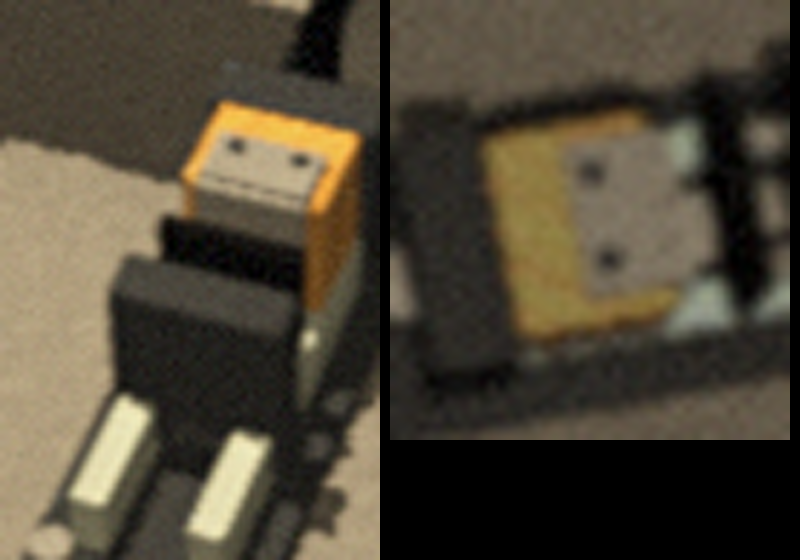

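Foot is square at the fixed jaw, with the pad about 12 mm short of the bracket. Fourth pump.

Request:
{"fn": "drive_tool", "kwargs": {
  "increments": [
    [[-0.4, 2.5, 0], [0, 0, 0], 0.8],
    [[-0.4, 2.5, 0], [0, 0, 0], 0.7],
    [[-0.4, 2.5, 0], [0, 0, 0], 0.6],
    [[-0.4, 2.5, 0], [0, 0, 0], 0.5],
    [[-0.4, 2, 0], [0, 0, 0], 0.42],
    [[0, 1, 0], [0, 0, 0], 0.36],
    [[0, 0, 0], [0, 0, 0], 0.36],
    [[0, 0, 0], [0, 0, 0], 0.36]
  ]
}}

```text
clock: 17.05
eef_pos: [0.5747, 0.0831, 0.0847]
tool_rot: [-0.085, 0.996, 0.001, 0.001]
ft_force: [-2.5, 4.4, 8.2]
grip_width: 0.0309
grasp_force: 7.2
```

```bash
python3 -c "
from h import *
st();prof();print(fitfoot(camera('top')))"
```

```text
clamp xy [-141.1    1. ] z 0.0847 psi 189.7 [-2.5  4.4  8.2] [ 8. 28. -1. 61.  0. -2.]
-14 [128, 127, 129, 125, 111, 76, 39, 21, 29, 49, 60, 58, 45, 34, 24, 29, 40, 44, 42, 43, 44, 44, 40, 36, 36, 35, 37, 37, 36, 35, 35, 38, 39, 34, 36, 37, 35, 38, 41, 41, 39, 38, 38, 36, 37, 38, 39]
14 [127, 127, 124, 120, 107, 76, 38, 24, 47, 79, 106, 111, 103, 83, 50, 34, 38, 45, 44, 41, 44, 42, 39, 54, 85, 121, 144, 149, 147, 146, 150, 147, 147, 149, 146, 146, 148, 150, 148, 147, 149, 146, 147, 149, 145, 146, 141]
-22 [139, 129, 104, 64, 30, 17, 12, 22, 58, 95, 103, 96, 83, 61, 41, 35, 38, 43, 48, 45, 45, 37, 39, 47, 71, 104, 129, 142, 146, 142, 140, 137, 143, 144, 144, 141, 139, 140, 144, 147, 146, 141, 138, 141, 145, 147, 144]
22 [132, 122, 96, 62, 30, 13, 14, 18, 16, 21, 26, 23, 23, 16, 16, 24, 35, 41, 41, 41, 39, 43, 42, 42, 40, 43, 43, 35, 37, 39, 42, 46, 43, 37, 36, 37, 43, 47, 44, 38, 38, 43, 46, 47, 46, 56, 81]
(0.83, array([22.2, -0. , -3.2]), np.float64(0.206), np.float64(0.211))
```

Request:
{"fn": "drive_tool", "kwargs": {
  "increments": [
    [[0.4, -2.5, 0], [0, 0, 0], 0.5],
    [[0.4, -2.5, 0], [0, 0, 0], 0.6],
    [[0.4, -2.5, 0], [0, 0, 0], 0.7],
    [[0.4, -2.5, 0], [0, 0, 0], 0.8],
    [[0.4, -2, 0], [0, 0, 0], 0.9],
    [[0, -1, 0], [0, 0, 0], 0.9],
    [[0, 0, 0], [0, 0, 0], 0.9]
  ]
}}

```text
clock: 17.78
eef_pos: [0.5764, 0.0679, 0.0827]
tool_rot: [-0.084, 0.997, 0.0, -0.0]
ft_force: [0.2, -0.3, 0.1]
grip_width: 0.0772
grasp_force: 0.0
```

```bash
python3 -c "
from h import *
st();prof()"
```

```text
clamp xy [-1.259e+02  1.000e-01] z 0.0827 psi 189.6 [ 0.2 -0.3  0.1] [ 7. 29. -1. 60.  0. -3.]
-14 [129, 124, 125, 123, 107, 75, 38, 18, 27, 46, 60, 60, 45, 36, 27, 28, 38, 43, 41, 43, 44, 39, 39, 33, 34, 34, 37, 38, 38, 36, 32, 33, 35, 39, 37, 36, 33, 37, 41, 37, 38, 38, 33, 35, 37, 34, 41]
14 [125, 124, 123, 124, 108, 73, 33, 15, 48, 83, 101, 108, 102, 82, 52, 35, 38, 42, 46, 44, 42, 40, 35, 52, 89, 124, 141, 146, 147, 148, 146, 144, 144, 144, 147, 147, 145, 144, 144, 143, 145, 145, 143, 142, 145, 148, 142]
-22 [136, 128, 106, 66, 27, 11, 8, 15, 48, 91, 104, 96, 79, 63, 46, 38, 42, 44, 41, 40, 47, 44, 42, 45, 73, 105, 128, 140, 141, 140, 139, 139, 139, 140, 141, 139, 137, 138, 141, 145, 144, 140, 137, 137, 137, 147, 141]
22 [129, 122, 96, 56, 31, 17, 15, 17, 17, 16, 22, 24, 18, 11, 17, 27, 38, 43, 41, 40, 38, 35, 38, 37, 38, 40, 43, 39, 37, 37, 41, 44, 46, 34, 35, 42, 42, 45, 42, 32, 34, 40, 46, 46, 46, 46, 75]
```

Four full pumps: the pad is now at the bracket, still uncompressed (grasp force at full squeeze unchanged). Final partial squeeze, in steps.

Request:
{"fn": "drive_tool", "kwargs": {
  "increments": [
    [[-0.4, 2.5, 0], [0, 0, 0], 0.8],
    [[-0.4, 2.5, 0], [0, 0, 0], 0.7],
    [[-0.1, 0.6, 0], [0, 0, 0], 0.62],
    [[0, 0, 0], [0, 0, 0], 0.59],
    [[0, 0, 0], [0, 0, 0], 0.59]
  ]
}}

```text
clock: 18.25
eef_pos: [0.576, 0.0739, 0.0839]
tool_rot: [-0.084, 0.996, -0.0, 0.001]
ft_force: [-0.7, -1.3, 4.5]
grip_width: 0.0502
grasp_force: 3.7
```

```bash
python3 -c "
from h import *
st();prof()"
```

```text
clamp xy [-131.9    0.7] z 0.0839 psi 189.6 [-0.7 -1.3  4.5] [ 7. 28. -1. 60. -0. -2.]
-14 [124, 127, 125, 124, 110, 77, 37, 17, 29, 47, 52, 51, 35, 30, 29, 37, 44, 47, 45, 44, 43, 40, 40, 37, 37, 38, 35, 39, 40, 37, 36, 38, 40, 38, 38, 36, 32, 35, 37, 37, 37, 37, 37, 37, 36, 39, 37]
14 [127, 125, 126, 122, 109, 76, 30, 21, 48, 83, 104, 104, 86, 58, 39, 40, 44, 43, 39, 44, 38, 38, 47, 78, 114, 135, 143, 148, 149, 147, 146, 148, 144, 147, 146, 145, 145, 145, 146, 145, 147, 146, 148, 145, 147, 146, 142]
-22 [137, 126, 101, 65, 33, 13, 9, 19, 50, 96, 103, 90, 64, 38, 31, 36, 42, 45, 44, 41, 47, 43, 48, 72, 104, 127, 138, 140, 142, 142, 140, 137, 144, 143, 137, 138, 137, 138, 140, 144, 145, 141, 139, 136, 143, 145, 140]
22 [130, 124, 97, 61, 34, 17, 12, 17, 19, 14, 21, 17, 11, 15, 24, 31, 40, 45, 43, 40, 40, 40, 41, 36, 41, 45, 45, 36, 35, 39, 41, 41, 41, 34, 32, 38, 45, 47, 40, 32, 34, 43, 48, 48, 40, 56, 78]
```

Request:
{"fn": "drive_tool", "kwargs": {
  "increments": [
    [[-0.2, 1.2, 0], [0, 0, 0], 0.57],
    [[-0.2, 1.2, 0], [0, 0, 0], 0.55],
    [[0, 0, 0], [0, 0, 0], 0.54],
    [[0, 0, 0], [0, 0, 0], 0.54]
  ]
}}

```text
clock: 18.63
eef_pos: [0.5757, 0.0758, 0.0845]
tool_rot: [-0.084, 0.996, -0.001, 0.001]
ft_force: [-2.1, -2.2, 7.1]
grip_width: 0.0465
grasp_force: 4.9
```

```bash
cat >> h.py <<'E'
def rear(n=8):
    # sub-mm: jaw rear edge and pad rear edge (clamp x), averaged over pictures
    C=fr((.5977,-.0562),-80.2);xs=np.arange(36,100,.5);R=[];P=[];F=[]
    for _ in range(n):
        t=camera('top')
        for y in(-22,14,16,-20):
            pts=proj(t,C([[x,y,84] for x in xs])).astype(np.float32)
            v=cv2.remap(t['image'],pts[None,:,0],pts[None,:,1],1)[0][:,0].astype(float)
            i=np.argmax(v[:70]*(xs[:70]>48)) ; k=i+np.argmax(v[i:]<65)
            pk=i-np.argmax(v[i::-1]<60); j=k+20+np.argmax(v[k+20:]>95)
            P.append(xs[pk]);F.append(xs[k]);R.append(xs[j])
    print('pad back',np.mean(P).round(2),'jaw front',np.mean(F).round(2),'jaw rear',np.mean(R).round(2))
E
python3 -c "
from h import *
st();prof();rear()"
```

```text
clamp xy [-133.8    0.8] z 0.0845 psi 189.6 [-2.1 -2.2  7.1] [ 8. 28. -1. 60. -0. -2.]
-14 [124, 122, 129, 127, 111, 78, 43, 23, 29, 47, 54, 42, 32, 27, 36, 43, 44, 46, 44, 42, 43, 41, 38, 33, 28, 35, 37, 41, 38, 35, 37, 36, 36, 39, 41, 44, 34, 35, 37, 38, 39, 36, 35, 39, 38, 36, 40]
14 [129, 124, 123, 124, 110, 72, 32, 21, 48, 82, 101, 93, 69, 47, 40, 40, 39, 44, 45, 47, 36, 43, 68, 105, 136, 148, 148, 146, 146, 148, 148, 144, 150, 147, 147, 146, 145, 145, 147, 149, 144, 143, 148, 145, 145, 147, 143]
-22 [139, 128, 105, 68, 29, 9, 8, 18, 56, 82, 88, 67, 45, 34, 36, 43, 44, 43, 47, 45, 42, 39, 63, 99, 127, 135, 138, 142, 143, 143, 140, 136, 137, 145, 146, 140, 139, 139, 141, 144, 144, 141, 140, 136, 141, 144, 143]
22 [132, 126, 101, 57, 28, 17, 15, 10, 11, 22, 19, 13, 9, 23, 31, 39, 43, 44, 45, 43, 42, 41, 36, 32, 42, 47, 43, 37, 37, 37, 41, 47, 44, 34, 35, 39, 44, 45, 43, 36, 35, 41, 45, 46, 48, 58, 79]
pad back 52.61 jaw front 59.33 jaw rear 82.34
```

Request:
{"fn": "drive_tool", "kwargs": {
  "increments": [
    [[-0.2, 1.1, 0], [0, 0, 0], 0.52],
    [[-0.2, 1.1, 0], [0, 0, 0], 0.495],
    [[0, 0, 0], [0, 0, 0], 0.495],
    [[0, 0, 0], [0, 0, 0], 0.495]
  ]
}}

```text
clock: 19.42
eef_pos: [0.5755, 0.0775, 0.0848]
tool_rot: [-0.084, 0.996, -0.001, 0.001]
ft_force: [-2.4, -4.2, 8.8]
grip_width: 0.0425
grasp_force: 6.0
```

```bash
python3 -c "
from h import *
st();prof();rear()"
```

```text
clamp xy [-135.6    0.9] z 0.0848 psi 189.6 [-2.4 -4.2  8.8] [ 8. 28. -1. 60. -0. -2.]
-14 [130, 125, 128, 125, 111, 73, 33, 17, 22, 33, 41, 39, 26, 29, 40, 42, 42, 42, 44, 45, 43, 38, 37, 31, 35, 38, 38, 39, 39, 37, 36, 37, 38, 41, 37, 33, 37, 37, 35, 37, 38, 35, 35, 40, 40, 39, 41]
14 [128, 129, 128, 122, 109, 75, 32, 11, 51, 83, 95, 79, 53, 39, 42, 45, 41, 37, 43, 36, 41, 56, 93, 126, 143, 148, 148, 148, 144, 144, 145, 147, 149, 148, 149, 148, 145, 145, 147, 152, 150, 148, 145, 148, 147, 149, 143]
-22 [137, 129, 107, 67, 31, 17, 10, 23, 54, 79, 80, 52, 33, 28, 37, 44, 45, 48, 45, 42, 46, 45, 81, 113, 133, 136, 136, 140, 143, 145, 142, 139, 141, 141, 146, 144, 138, 138, 139, 143, 144, 143, 140, 137, 143, 150, 141]
22 [131, 126, 96, 55, 29, 15, 10, 13, 15, 20, 21, 11, 17, 28, 41, 41, 39, 41, 40, 40, 38, 38, 34, 36, 41, 47, 49, 42, 37, 37, 41, 50, 41, 33, 37, 38, 46, 49, 46, 36, 33, 40, 46, 51, 45, 51, 77]
pad back 52.64 jaw front 58.23 jaw rear 81.25
```

Request:
{"fn": "drive_tool", "kwargs": {
  "increments": [
    [[-0.2, 1.1, 0], [0, 0, 0], 0.475],
    [[0, 0, 0], [0, 0, 0], 0.47],
    [[0, 0, 0], [0, 0, 0], 0.47],
    [[0, 0, 0], [0, 0, 0], 0.47]
  ]
}}

```text
clock: 20.2
eef_pos: [0.5755, 0.0784, 0.0851]
tool_rot: [-0.084, 0.997, -0.002, 0.002]
ft_force: [-1.7, -4.5, 10.8]
grip_width: 0.0404
grasp_force: 9.9
```

```bash
python3 - <<'E'
from h import *
st();prof();rear()
s=camera('scene');t=camera('top');w=camera('wrist')
out=np.zeros((600,800,3),np.uint8)
out[:300,:200]=cv2.resize(s['image'][210:310,290:357],None,fx=3,fy=3,interpolation=2)[:300,:200]
out[:300,210:690]=cv2.resize(t['image'][125:175,325:405],None,fx=6,fy=6,interpolation=2)
out[300:600,:480]=cv2.resize(w['image'],(480,300))
out[300:600,490:800]=cv2.resize(s['image'],(480,300))[:,100:410]
cv2.imwrite('pics/fin.png',out[:,:,::-1])
E
```

```text
clamp xy [-136.4    1. ] z 0.0851 psi 189.6 [-1.7 -4.5 10.8] [ 8. 28. -1. 60. -0. -2.]
-14 [129, 128, 125, 126, 112, 76, 39, 19, 19, 32, 41, 28, 23, 34, 43, 47, 45, 45, 44, 43, 40, 36, 33, 34, 38, 40, 37, 40, 42, 36, 35, 39, 39, 39, 42, 40, 39, 35, 38, 38, 40, 43, 39, 36, 40, 36, 36]
14 [129, 132, 126, 122, 110, 76, 33, 24, 46, 80, 93, 73, 46, 34, 40, 47, 45, 37, 45, 31, 41, 64, 102, 132, 147, 151, 148, 146, 148, 145, 148, 144, 147, 146, 145, 147, 148, 147, 146, 146, 147, 149, 147, 145, 143, 146, 142]
-22 [137, 128, 106, 69, 32, 13, 9, 23, 48, 70, 67, 53, 37, 36, 43, 46, 44, 43, 42, 37, 41, 55, 93, 125, 137, 138, 138, 138, 141, 142, 140, 139, 141, 144, 142, 140, 139, 141, 143, 143, 144, 141, 139, 137, 141, 148, 140]
22 [133, 127, 100, 60, 31, 17, 11, 10, 19, 16, 13, 14, 23, 35, 40, 41, 40, 40, 40, 38, 40, 34, 31, 39, 43, 49, 47, 36, 34, 36, 38, 46, 44, 41, 33, 40, 44, 47, 41, 34, 36, 41, 46, 49, 46, 55, 81]
pad back 52.94 jaw front 57.62 jaw rear 80.44
```

View pics/fin.png

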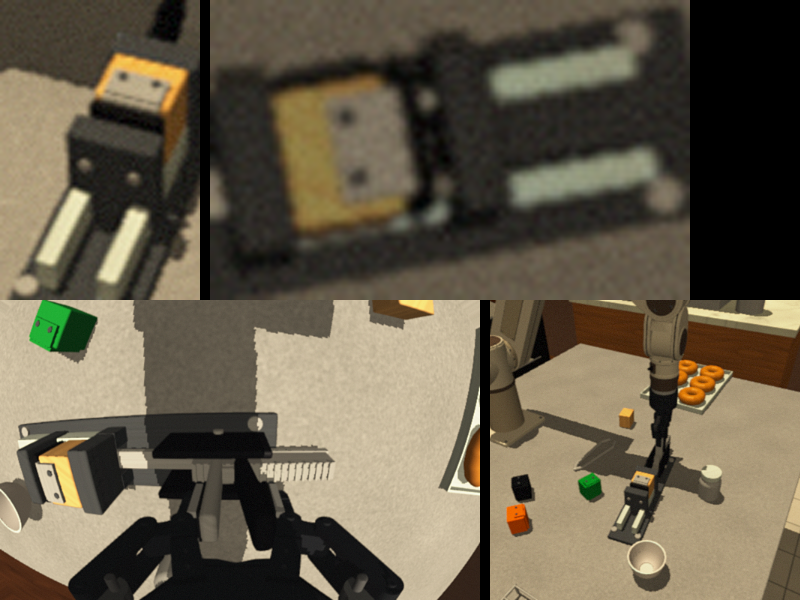

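The pad bears on the bracket and is pressed in about 5 mm (jaw rear edge moved about 5 mm since first contact, pad edge unchanged). The fingers hold trigger and handle, and the bystanders are unmoved.

```bash
python3 -c "
from h import *
print(job_done())"
```

```text
the job is handed in; nothing more can be done
None
```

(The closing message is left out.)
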